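Load the pendant drilling jig

TASK

Load the drilling jig on the bench: press the aluminium carrier plate down hard on its black rubber finger pad, so that the sprung brass keeper under it goes flush, and keep pressing while you slide it under the throat bar and the leaf springs until it is fully home against the end stop. Then let go, so that the keeper springs up behind it. Only press and push the carrier with the fingertips, do not lift or carry it, and leave the pot, the loupe and the pliers beside the jig where they are.

Things in the scene. Friction and masses are not known exactly. Their poses are not given: they have to be found in the camera images.
- jig: steel drilling jig fixed to the bench, 206 x 92 mm. Origin on the bench surface, on its centre line; x axis = feed direction, from loading bay to end stop. Slippery bed 12 mm above the bench. Side rails 9 mm tall over the bed, inner faces at y = -23 and +23 mm. Bush plate with brass drill bush across it at x = +58 to +76 mm, top 31 mm over the bed; lip 3 mm tall at the bay's tail, x = -104 mm
- throat (a point): middle of the lower front edge of the throat bar, which crosses the channel at x = +20 to +32 mm in the jig's frame, underside 11.5 mm and top 27 mm over the bed; same axes as the jig
- end_stop (a point): middle of the end stop's face, at x = +78 mm in the jig's frame, 5 mm over the bed (the stop is 13 mm tall); same axes as the jig
- carrier: loose aluminium plate, 110 (x) x 44 (y) x 10 mm, 0.14 kg, a yellow 19 mm pendant blank let into its nose (+x end). Origin: centre of its underside; x along the feed. Starts in the loading bay on the raised keeper, 4 mm over the bed, too high for the throat bar, nose 4 to 12 mm short of the bar. Home: nose on the end stop, origin at x = +23 mm in the jig's frame, flat on the bed
- pad (a point): centre of the top of the black ribbed rubber finger pad, 28 (x) x 32 (y) mm, on the carrier's tail, 35 mm behind the carrier's origin, 12 mm above its underside; friction about 1.1. Pressed down, the pad's top is 24 mm above the bench; home, its centre is at x = -12 mm in the jig's frame, 32 mm before the throat bar
- keeper (a joint): sprung brass block in the bed of the loading bay, 58 x 30 mm, at x = -92 to -33.5 mm in the jig's frame. 0 = stands 4 mm proud of the bed, 0.004 m = pressed flush; it takes 8 N to start and 14 N to be flush. With the carrier home, the carrier's tail (x = -32 mm) has cleared it and it springs up behind
- leaf (a joint): two trailing leaf springs under the throat bar, tips at x = +62 mm in the jig's frame. 0 = at rest, tips 7 mm over the bed; about 0.1 rad = lying on the carrier. They press on it with about 14 N and resist the sliding: under a light press the fingers slip off and the carrier stays behind, a press of 15 to 25 N carries it
- pot: small turned copper-coloured pot with lid, 34 mm across, 38 mm tall, loose, stands right of the jig; origin at the centre of its underside. Leave it alone
- loupe: folding silver loupe, 24 x 59 x 13 mm, loose, lies right of the jig; origin at its underside. Leave it alone
- pliers: pliers with red grips, 134 x 36 x 12 mm, loose, lie left of the jig; origin at their underside. Leave them alone
There are look-alikes about, which are no part of the job. There is more than one size of the carrier; the one meant has the size given above.

How it is judged:
By the outcome, as a careful person would: the job done as asked, in the order asked, and still so for the second after the job is handed in, with the robot touching nothing.
It also fails if it takes over 38 s, if anything falls off the work surface, if the arm or the gripper's body presses on something with over 40 N, if the wrist force passes 120 N, or if a joint passes its speed limit or range.

ROBOT

A 6-joint arm with a two-finger parallel gripper is mounted at the origin on a cart in front of the work surface, level with it; the furniture and walls round the work are solid. World frame = base frame: x ahead of the robot, y to its left, z up, the work surface at z = 0. Lengths are in mm, angles in rad, forces in N, time in s.
With the tool pointing down it reaches from about 425 to 925 mm from the base axis. Payload 12.5 kg.
Tool frame: the origin (TCP) lies on the centre line of the jaws, within the pads' length; the fingertips stand 25 mm ahead of it and the grasp point (between the pads) lies 6 mm ahead of it (bot.nose_length is the distance from the TCP to the fingertips, in mm); z points along the fingers, y is the line along which they close (so a half turn about z gives the same grasp; the last joint's range is limited). The gripper opens to 85 mm and grips with 20 to 120 N. Pads are 22 mm wide; open, the fingers measure 114 mm over their backs; the gripper's body (76 mm by 85 mm) begins 54 mm behind the grasp point. The pads swing forward as they close: fully open they stand 13 mm farther back than shut.
Start: joints at [-1.287, 0.491, 1.559, -0, 1.092, -0.106], TCP at [237.525, -578.121, 256.327] pointing down, gripper open.
Joint ranges: [-3.1, 3.1], [-0.84, 2.19], [0.05, 2.79], [-1.13, 4.28], [0.06, 2.93], [-2.69, 2.69]. Speed limits (rad/s): [2.22, 2.22, 2.79, 3.14, 3.14, 3.14].

INTERFACE

Orientations are given as a unit quaternion [x, y, z, w].
In Python, from cell import bot, cams, job gives the robot as it stands.
- The arm moves only by the shell command python3 -m handwheel 'ROWS' [FORCE]. ROWS is JSON, one flat list of numbers, 5 for each row, row after row: the shift along the tool's x, y, z in cm, then the turn about the tool's z in rad, then the opening, from 0 (shut) to 1 (fully open). In form: [tx, ty, tz, twist, fingers, tx, ty, tz, twist, fingers, ...]. A call has exactly 5 rows; each row is the pose to reach, as a shift and turn from the pose commanded when the call began, along the tool's axes at that moment; what a row does not reach only later rows make up. A row lasts 1/12 s, in which the tool goes at most 41.7 mm and 7.16 degrees, less where a joint would pass 70% of its speed; a pose out of reach is approached as far as the arm can. A call with a gripper value outside its range is refused whole. The fingers move at their own pace and stop on an object; FORCE is the grip in N (left out, the last holds). Time passes only in rows, so rows that repeat a pose let the fingers close, or fill a call up. It gives the time, the measured TCP pose, the force and the opening at its end, in the units of the state.
- bot.sense(): the state, without advancing time (a new reading comes with each control period).
- cams.capture(name): name is "scene" or "top" or "wrist"; returns a dict with "img" (480x640x3 uint8, red, green, blue), "vfov" (degrees; the focal length in pixels is half the picture's height over the tangent of half this angle, whatever the lens; pixels are square), "cx", "cy" (the principal point, pixels), "cam_to_world" (4x4, takes a point from camera to world coordinates). Camera axes: x right, y up, looking along -z (the intrinsics and any distortion apply to the point x, -y, -z); pixel columns grow to the right and rows downward; lengths in mm; the calibration is good to about 2 mm. A picture is of the moment at which its call begins. There is no depth.
- job.sign_off(): hands the job in, once; it reports no verdict.
The state is a dict: "time": time; "q": joint angles; "qvel": joint speeds; "effort": joint torques, N m; "eef_pos": TCP position; "tool_rot": TCP orientation; "contact_force": force on the tool from outside, world axes, zero at the start; "moment": the same for the moment, N m; "grip_width": finger opening in mm.
Only numpy, scipy, OpenCV 4.12 (cv2) and the standard library are available. Lean on these libraries where they do the work, as an engineer would, in place of code of your own. Each camera call takes 0.05 s, during which the arm holds its last target. There are 200 camera calls.

## Working session

There is one attempt and no reset: what is moved stays moved. The work goes in short steps, Python scripts to look and compute and a shell command to move; the robot and the scene stay as the last step left them, time stands still between calls to the robot, and variables do not carry over. Pictures are saved under pics/ and viewed, on a budget of 10 in all, crops included, one or two more only if the job needs it, and the job is handed in when it is done.

```bash
mkdir -p pics; ls
python3 - <<'E'
from cell import bot,cams,job
import cv2,numpy as np
s=bot.sense();print(s)
for n in("scene","top"):
    c=cams.capture(n);cv2.imwrite(f"pics/{n}0.png",c["img"][:,:,::-1]);print(n,{k:v for k,v in c.items() if k!="img"})
E
```

```text
pics
{'time': 0.0, 'q': array([-1.28660761e+00,  4.91548266e-01,  1.55948679e+00,  6.48019258e-06,
        1.09169863e+00, -1.05607890e-01]), 'qvel': array([ 0.00051028,  0.00069557,  0.00079602,  0.00025268,  0.00018863,
       -0.00021752]), 'effort': array([ 3.07073577e-03, -6.18443799e+01, -2.61590338e+01, -5.94059159e-06,
        4.12988855e-03, -4.35864592e-06]), 'eef_pos': array([ 237.45724598, -577.90166109,  255.72188186]), 'tool_rot': array([ 9.81067499e-01,  1.93665268e-01, -4.80112473e-05, -5.68502823e-04]), 'contact_force': array([0.13811712, 0.24251461, 0.03108156]), 'moment': array([-0.01561664, -0.014222  , -0.00718228]), 'grip_width': 85.4118964742083}
scene {'vfov': 50.1938289841757, 'cx': 317.3033770033943, 'cy': 245.93823520339004, 'cam_to_world': array([[ 6.44800340e-01,  3.92217345e-01, -6.56047311e-01,
        -4.35177066e+01],
       [-7.63969414e-01,  3.57825486e-01, -5.36946604e-01,
        -7.05703370e+02],
       [ 2.41506764e-02,  8.47423433e-01,  5.30368051e-01,
         5.21447523e+02],
       [ 0.00000000e+00,  0.00000000e+00,  0.00000000e+00,
         1.00000000e+00]])}
top {'vfov': 50.97467184325696, 'cx': 325.09101080880714, 'cy': 237.7350504495686, 'cam_to_world': array([[ 9.06795362e-03,  9.97710418e-01, -6.70201000e-02,
         4.29342211e+02],
       [-9.99931231e-01,  8.54885809e-03, -8.02811760e-03,
        -2.27181833e+02],
       [-7.43679124e-03,  6.70882897e-02,  9.97719327e-01,
         9.13209807e+02],
       [ 0.00000000e+00,  0.00000000e+00,  0.00000000e+00,
         1.00000000e+00]])}
```

View pics/scene0.png

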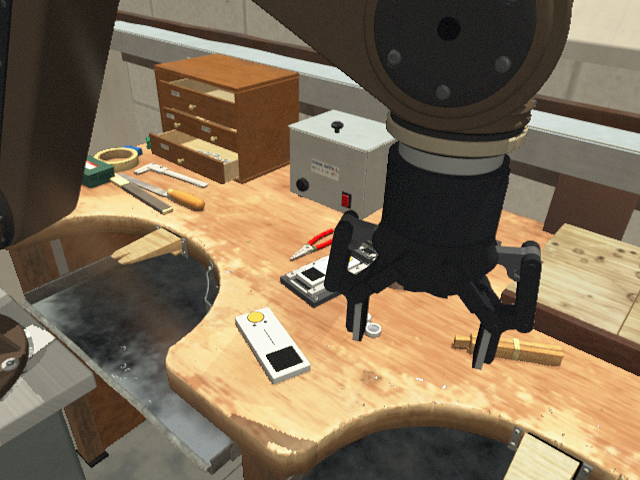

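View pics/top0.png

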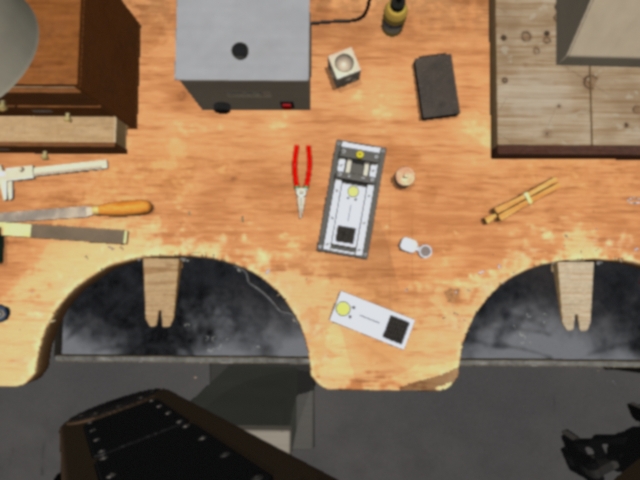

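The jig is at about (352,198) in the top view. There are two candidate carriers: one in the jig, with its pad at (345,233), and a larger loose plate at (372,320). The one in the bay fits the description. I'll confirm it in an enlarged crop.

Run:
```python
import cv2
i=cv2.imread("pics/top0.png")[132:267,290:430]
cv2.imwrite("pics/crop1.png",cv2.resize(i,None,fx=4.4,fy=4.4,interpolation=cv2.INTER_CUBIC))
```

```text
(no output)
```

View pics/crop1.png

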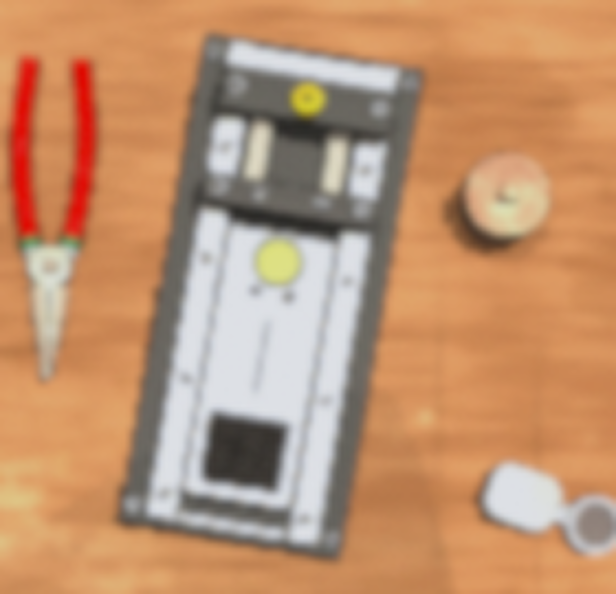

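The crop shows jig corners at (210,35), (422,70), (340,558) and (120,522). The pad centre is (245,452), the bush (308,99), the pot (507,197) and the loupe around (545,510).

```bash
cat > h.py <<'E'
import numpy as np
def ray(c,uv,z):
    H,W=c["img"].shape[:2];f=H/2/np.tan(np.radians(c["vfov"])/2);M=c["cam_to_world"]
    d=M[:3,:3]@np.array([(uv[0]-c["cx"])/f,-(uv[1]-c["cy"])/f,-1]);o=M[:3,3]
    return o+d*(z-o[2])/d[2]
def tool(v,s):  # world vector -> tool cm
    from scipy.spatial.transform import Rotation as R
    return R.from_quat(s["tool_rot"]).inv().apply(v)/10
E
python3 - <<'E'
from cell import bot,cams
from h import *
c=cams.capture("top")
P=lambda x,y,z:ray(c,(290+(x+.5)/4.4-.5,132+(y+.5)/4.4-.5),z)
C=[P(x,y,12) for x,y in((210,35),(422,70),(340,558),(120,522))]
print(np.round(C,1),[np.linalg.norm(C[i]-C[i-1]) for i in range(4)])
ax=(C[0]+C[1]-C[2]-C[3])[:2];yaw=np.arctan2(ax[1],ax[0]);print("yaw",yaw,np.mean(C,0))
T=P(278,212,39);pad=P(245,452,28);print("pad",pad,"bush",P(308,99,43),"throat top front",P(283,212,39))
print("pot",P(507,197,38),"loupe",P(520,497,10),"pliers",P(50,220,8),"blank",P(278,262,26))
print("nose",P(283,237,26),"tail",P(240,498,26))
s=bot.sense();from scipy.spatial.transform import Rotation as R
m=R.from_quat(s["tool_rot"]).as_matrix();print(m.round(3)); 
d=pad-s["eef_pos"];print(d,tool(d,s))
E
```

```text
[[ 668.9 -240.6   12. ]
 [ 654.9 -328.1   12. ]
 [ 453.4 -295.    12. ]
 [ 467.3 -205.4   12. ]] [np.float64(204.65156508531032), np.float64(88.63172780755538), np.float64(204.12996637409296), np.float64(90.62827721579089)]
yaw -0.16768576421659387 [ 561.11835209 -267.27449361   12.        ]
pad [ 495.1054305  -255.61576529   28.        ] bush [ 635.06768207 -279.30030895   43.        ] throat top front [ 590.30405251 -269.78762328   39.        ]
pot [ 597.21795089 -359.0954413    38.        ] loupe [ 478.99755237 -368.41945427   10.        ] pliers [ 591.93565224 -175.17272979    8.        ] blank [ 572.29045774 -268.50979657   26.        ]
nose [ 582.49420809 -270.47452531   26.        ] tail [ 476.74435407 -253.79388402   26.        ]
[[ 0.925  0.38  -0.   ]
 [ 0.38  -0.925  0.001]
 [ 0.    -0.001 -1.   ]]
[ 257.63090602  322.36137982 -227.8505886 ] [ 36.07768657 -20.00966099  22.80522605]
```

The pad, nose, throat and bush all agree if the jig origin is about (569.5, -268.7) with yaw -0.168. The pad is then at jig x of about -75 and the nose about 7 mm short of the bar, both within spec, so about 63 mm of travel remains. Moving in now with the fingers shut and tool x turned to the feed.

```bash
python3 -m handwheel '[3.6,-2,0.5,0.11,0, 7.2,-4,1,0.22,0, 10.8,-6,2,0.33,0, 14.4,-8,3,0.45,0, 18,-10,4,0.56,0]' 40
python3 - <<'E'
from cell import bot
from h import *
s=bot.sense();from scipy.spatial.transform import Rotation as R
m=R.from_quat(s["tool_rot"]).as_matrix();print(m.round(3),bot.nose_length,s["grip_width"])
print(tool(np.array([495.1,-255.6,28])-s["eef_pos"],s))
E
```

```text
time: 0.57
eef_pos: [365.1, -417.7, 216.6]
tool_rot: [0.996, -0.088, 0.0, 0.0]
contact_force: [0.7, -0.4, -0.4]
grip_width: 25.9
[[ 0.984 -0.176  0.   ]
 [-0.176 -0.984 -0.   ]
 [ 0.     0.    -1.   ]] 25.0 25.935079002849555
[  9.95179102 -18.24547345  18.854598  ]
```

```bash
python3 -m handwheel '[2,-3.6,2,0,0, 4,-7.3,4,0,0, 6,-11,6,0,0, 8,-14.6,8,0,0, 9.9,-18.2,9.5,0,0]'
python3 - <<'E'
from cell import bot,cams
from h import *
import cv2
s=bot.sense();print(s["eef_pos"],s["contact_force"],s["grip_width"],tool(np.array([495.1,-255.6,28])-s["eef_pos"],s))
for n in("wrist","scene"):
    c=cams.capture(n);cv2.imwrite(f"pics/{n}1.png",c["img"][:,:,::-1])
    print(n,c["vfov"],c["cx"],c["cy"],c["cam_to_world"].round(3).tolist())
E
```

```text
time: 0.98
eef_pos: [482.2, -269.6, 128.1]
tool_rot: [0.996, -0.085, -0.0, -0.0]
contact_force: [0.3, -0.3, 0.3]
grip_width: -0.2
[ 482.21520366 -269.55120923  128.14869801] [ 0.27636783 -0.30537163  0.33309861] -0.1534737631424711 [ 1.03714999 -1.59260897 10.01459315]
wrist 58.205813943534345 325.3354857048594 238.99804832356062 [[-0.17, 0.946, 0.275, 553.616], [-0.985, -0.163, -0.046, -281.355], [0.001, -0.279, 0.96, 246.524], [0.0, 0.0, 0.0, 1.0]]
scene 50.1938289841757 317.3033770033943 245.93823520339004 [[0.645, 0.392, -0.656, -43.518], [-0.764, 0.358, -0.537, -705.703], [0.024, 0.847, 0.53, 521.448], [0.0, 0.0, 0.0, 1.0]]
```

View pics/wrist1.png

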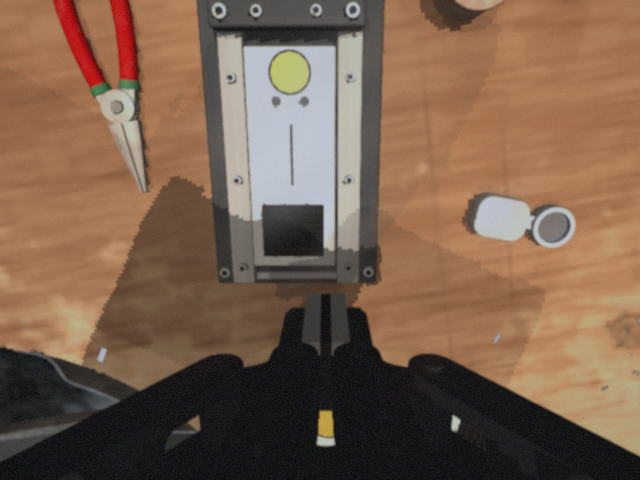

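The wrist view shows the pad centre at (293,230), with corners (263,205), (323,205), (323,256) and (263,256). The shut tips are at (325,294), and the carrier's side edges near the pad are at columns 251 and 336.

Run:
```python
from cell import bot,cams
from h import *
c=cams.capture("wrist");s=bot.sense()
C=[ray(c,p,28) for p in((263,205),(323,205),(323,256),(263,256))];pad=np.mean(C,0)
print(np.round(C,1),pad,"sizes",[np.linalg.norm(C[i]-C[i-1]).round(1) for i in range(4)])
print("edges",tool(ray(c,(336,262),26)-ray(c,(251,262),26),s),"nose-tail",tool(ray(c,(290,46),26)-ray(c,(293,266),26),s))
print("rail yaw",[np.arctan2(*(ray(c,a,12)-ray(c,b,12))[1::-1]) for a,b in(((208,40),(219,282)),((382,40),(376,280)))])
print("throat",ray(c,(287,28),39),s["eef_pos"],tool(pad-s["eef_pos"],s))
```

```text
[[ 515.2 -239.3   28. ]
 [ 510.1 -269.6   28. ]
 [ 482.9 -265.    28. ]
 [ 488.2 -233.6   28. ]] [ 499.10088315 -251.88882226   28.        ] sizes [np.float64(27.6), np.float64(30.8), np.float64(27.6), np.float64(31.9)]
edges [ 3.04559904e-03  4.57402179e+00 -4.96833360e-03] nose-tail [10.93447841  0.08664859 -0.02436587]
rail yaw [np.float64(-0.19295322979825694), np.float64(-0.1559736957162013)]
throat [ 592.41504448 -267.69266821   39.        ] [ 482.38688519 -268.7910287   127.99105221] [ 1.39104526 -1.93252002  9.99814422]
```

```bash
python3 -m handwheel '[0.6,-0.9,1.5,0,0, 1.2,-1.8,3,0,0, 1.2,-1.8,4.5,0,0, 1.2,-1.8,6,0,0, 1.2,-1.8,6.5,0,0]'
python3 -m handwheel '[0,0,0.2,0,0, 0,0,0.4,0,0, 0,0,0.6,0,0, 0,0,0.8,0,0, 0,0,0.8,0,0]'
```

```text
time: 1.55
eef_pos: [495.6, -256.0, 63.0]
tool_rot: [0.996, -0.085, -0.001, -0.0]
contact_force: [-0.2, 0.2, 0.2]
grip_width: -0.3
time: 1.97
eef_pos: [496.4, -255.6, 56.5]
tool_rot: [0.996, -0.085, 0.0, 0.0]
contact_force: [-0.8, 0.5, -0.6]
grip_width: 0.0
```

```bash
python3 -m handwheel '[0.1,-0.15,0.1,0,0, 0.1,-0.15,0.2,0,0, 0.1,-0.15,0.3,0,0, 0.1,-0.15,0.4,0,0, 0.1,-0.15,0.4,0,0]'
python3 - <<'E'
from cell import bot,cams
import cv2
c=cams.capture("wrist");cv2.imwrite("pics/wrist2.png",c["img"][:,:,::-1]);print(bot.sense()["contact_force"])
E
```

```text
time: 2.38
eef_pos: [497.8, -254.1, 52.5]
tool_rot: [0.996, -0.085, 0.0, 0.0]
contact_force: [-0.8, 1.3, 6.3]
grip_width: -0.1
[-0.78666873  0.03443175  6.25065828]
```

View pics/wrist2.png

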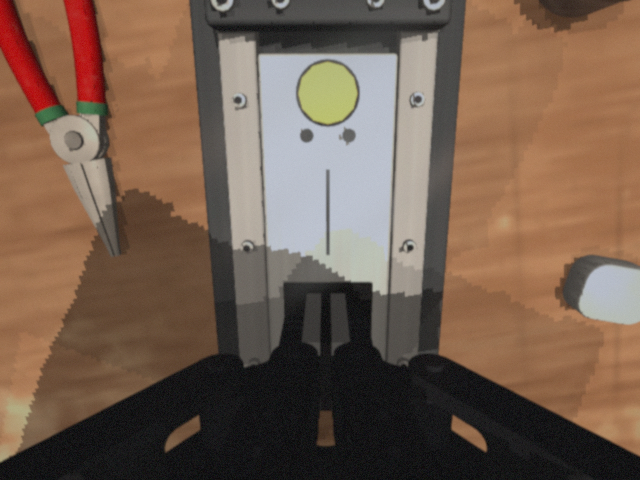

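The fingers are centred on the pad: pad columns 284–371, fingers centred on 327, front face 4 mm behind the pad's front edge. Contact force is 6 N, so I'll press on.

```bash
python3 -m handwheel '[0,0,0.1,0,0, 0,0,0.2,0,0, 0,0,0.3,0,0, 0,0,0.35,0,0, 0,0,0.35,0,0]'
```

```text
time: 2.85
eef_pos: [497.9, -254.2, 49.5]
tool_rot: [0.996, -0.085, 0.0, 0.0]
contact_force: [-1.3, 2.3, 11.6]
grip_width: 0.0
```

```bash
python3 -m handwheel '[0,0,0.03,0,0, 0,0,0.06,0,0, 0,0,0.1,0,0, 0,0,0.1,0,0, 0,0,0.1,0,0]'
```

```text
time: 3.27
eef_pos: [498.0, -254.3, 49.0]
tool_rot: [0.996, -0.085, 0.001, 0.0]
contact_force: [-1.6, 1.3, 15.5]
grip_width: 0.1
```

```bash
python3 -m handwheel '[0,0,0.02,0,0, 0,0,0.04,0,0, 0,0,0.06,0,0, 0,0,0.06,0,0, 0,0,0.06,0,0]'
```

```text
time: 3.68
eef_pos: [498.2, -254.4, 49.0]
tool_rot: [0.996, -0.085, 0.001, 0.001]
contact_force: [-3.6, 2.2, 22.3]
grip_width: -0.4
```

```bash
python3 -m handwheel '[0.2,0,0,0,0, 0.5,0,0,0,0, 0.8,0,0,0,0, 1.1,0,0,0,0, 1.2,0,0,0,0]'
```

```text
time: 4.1
eef_pos: [510.4, -256.7, 49.0]
tool_rot: [0.996, -0.085, 0.001, 0.001]
contact_force: [-4.5, 1.0, 22.0]
grip_width: -0.1
```

```bash
python3 -m handwheel '[0.3,0,0,0,0, 0.6,0,0,0,0, 0.9,0,0,0,0, 1.2,0,0,0,0, 1.5,0,0,0,0]'
python3 - <<'E'
from cell import bot,cams
import cv2
c=cams.capture("wrist");cv2.imwrite("pics/wrist3.png",c["img"][:,:,::-1]);print(bot.sense()["contact_force"])
E
```

```text
time: 4.52
eef_pos: [525.0, -259.2, 49.0]
tool_rot: [0.996, -0.085, 0.001, 0.001]
contact_force: [-3.5, 1.8, 20.3]
grip_width: 0.3
[-1.5788066   1.09201074 20.44747185]
```

View pics/wrist3.png

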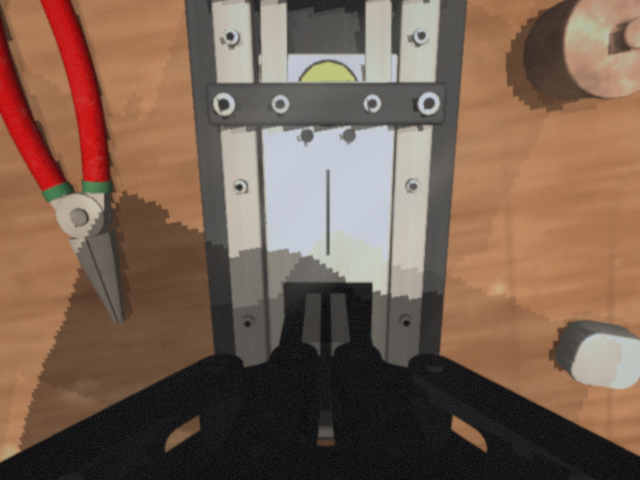

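The carrier moves with the fingers: the pad's front edge is still at row 283 and the nose is through under the bar at row 54. About 36 mm is left, so I'll press slightly harder for the leaves.

```bash
python3 -m handwheel '[0.2,0,0.02,0,0, 0.5,0,0.04,0,0, 0.8,0,0.04,0,0, 1.1,0,0.04,0,0, 1.4,0,0.04,0,0]'
python3 -m handwheel '[0.3,0,0,0,0, 0.6,0,0,0,0, 0.9,0,0,0,0, 1.2,0,0,0,0, 1.4,0,0,0,0]'
```

```text
time: 4.98
eef_pos: [537.3, -261.0, 49.0]
tool_rot: [0.996, -0.085, -0.001, 0.0]
contact_force: [-12.6, 1.7, 31.0]
grip_width: 0.2
time: 5.4
eef_pos: [551.5, -263.6, 49.0]
tool_rot: [0.996, -0.085, -0.0, 0.0]
contact_force: [-11.0, 2.0, 28.5]
grip_width: 0.1
```

```bash
python3 -m handwheel '[0.15,0,0,0,0, 0.3,0,0,0,0, 0.45,0,0,0,0, 0.6,0,0,0,0, 0.6,0,0,0,0]'
python3 -m handwheel '[0.05,0,0,0,0, 0.1,0,0,0,0, 0.15,0,0,0,0, 0.2,0,0,0,0, 0.2,0,0,0,0]'
python3 - <<'E'
from cell import bot,cams
import cv2
c=cams.capture("wrist");cv2.imwrite("pics/wrist4.png",c["img"][:,:,::-1]);print(bot.sense()["contact_force"])
E
```

```text
time: 5.82
eef_pos: [557.9, -264.7, 49.0]
tool_rot: [0.996, -0.085, 0.0, 0.0]
contact_force: [-7.7, 2.9, 24.5]
grip_width: 0.1
time: 6.23
eef_pos: [559.8, -265.1, 49.0]
tool_rot: [0.996, -0.085, 0.0, 0.0]
contact_force: [-7.7, 2.1, 25.3]
grip_width: -0.2
[-8.04142189  1.87829203 25.15480106]
```

View pics/wrist4.png

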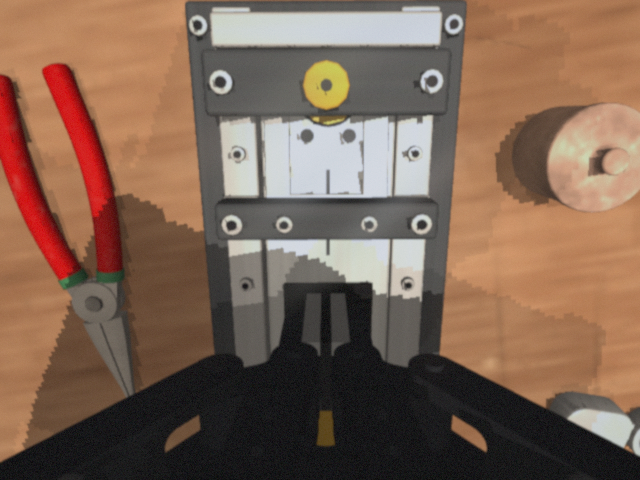

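Still no slip, with the pad's front edge at row 283. It isn't at the stop yet, since the feed force hasn't risen. I'll keep creeping.

```bash
python3 -m handwheel '[0.05,0,0,0,0, 0.1,0,0,0,0, 0.15,0,0,0,0, 0.2,0,0,0,0, 0.2,0,0,0,0]'
```

```text
time: 6.7
eef_pos: [561.1, -265.3, 49.0]
tool_rot: [0.996, -0.085, -0.0, 0.0]
contact_force: [-11.6, 2.8, 28.3]
grip_width: 0.2
```

```bash
python3 -m handwheel '[0.03,0,0,0,0, 0.06,0,0,0,0, 0.1,0,0,0,0, 0.12,0,0,0,0, 0.12,0,0,0,0]'
```

```text
time: 7.12
eef_pos: [561.2, -265.3, 48.9]
tool_rot: [0.996, -0.085, -0.002, -0.0]
contact_force: [-18.1, 2.0, 31.1]
grip_width: -0.0
```

The feed force rose to 18 N with no further motion, after about 64 mm of travel, so it's on the end stop. Releasing straight up now.

```bash
python3 -m handwheel '[0,0,-0.1,0,0, 0,0,-0.3,0,0, 0,0,-0.8,0,0, 0,0,-2,0,0, 0,0,-4,0,0]'
python3 -m handwheel '[-1,0,-2,0,0, -3,0,-5,0,0, -6,0,-8,0,0, -9,0,-9,0,0, -11,0,-9,0,0]'
python3 - <<'E'
from cell import bot,cams
import cv2
c=cams.capture("wrist");cv2.imwrite("pics/wrist5.png",c["img"][:,:,::-1]);print(bot.sense()["contact_force"])
c=cams.capture("top");cv2.imwrite("pics/top5.png",cv2.resize(c["img"][132:267,290:430,::-1],None,fx=4.4,fy=4.4,interpolation=cv2.INTER_CUBIC))
E
```

```text
time: 7.53
eef_pos: [562.4, -264.9, 86.2]
tool_rot: [0.996, -0.085, -0.001, -0.001]
contact_force: [0.9, -1.1, 0.1]
grip_width: -0.0
time: 7.95
eef_pos: [453.3, -246.4, 180.0]
tool_rot: [0.996, -0.085, 0.002, 0.001]
contact_force: [1.3, -0.8, -1.2]
grip_width: -0.1
[ 0.38197828 -0.32103416  0.76547745]
```

View pics/wrist5.png

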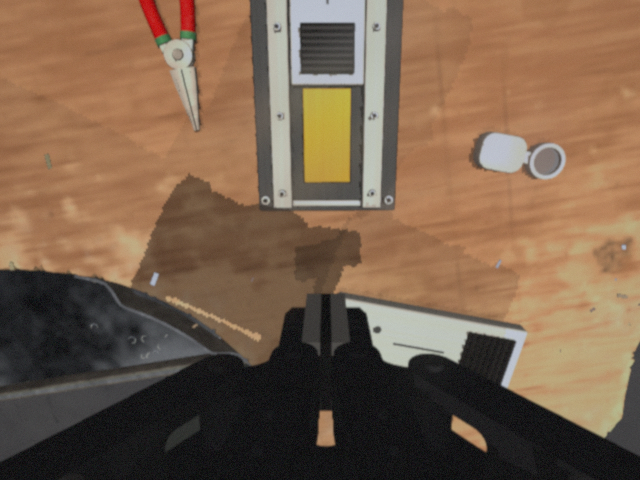

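The wrist view shows the carrier's tail at row 84 and the whole brass keeper (rows 88–183) clear behind it. I'll check its height and the tail from the oblique scene camera.

Run:
```python
from cell import bot,cams
from h import *
import cv2
c=cams.capture("scene");cv2.imwrite("pics/scene5.png",cv2.resize(c["img"][215:315,265:400,::-1],None,fx=5.5,fy=5.5,interpolation=cv2.INTER_CUBIC))
w=cams.capture("wrist");s=bot.sense()
a=ray(w,(328,84),22);
for z in(12,16):
  k=[ray(w,p,z) for p in((328,88),(328,183),(302,150),(351,150))]
  print(z,np.linalg.norm(k[0]-k[1]),np.linalg.norm(k[2]-k[3]),"gap",tool(a-k[0],s)[0]*10)
print("tail to lip/base end",tool(a-ray(w,(327,209),12),s)*10)
```

```text
12 59.46815746545604 31.77251957286629 gap 1.7264175591676845
16 58.632335703786765 31.32595851542157 gap 1.944208001992401
tail to lip/base end [78.76145844  0.51363529 -9.87839593]
```

View pics/scene5.png

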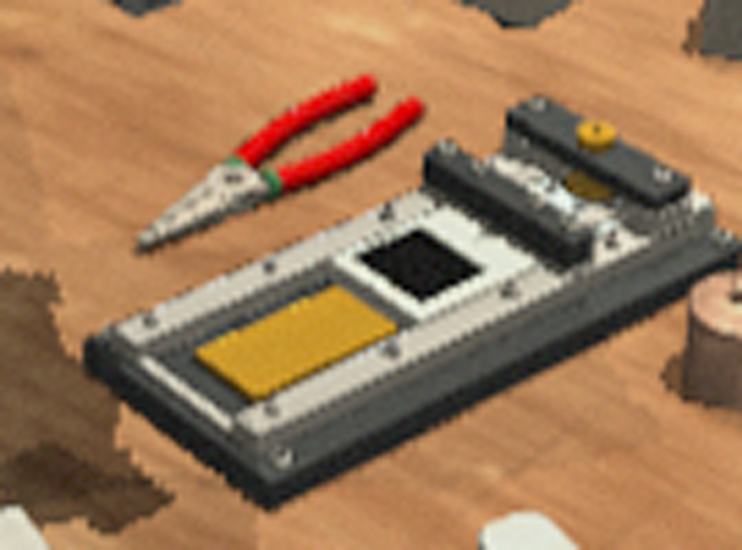

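View pics/top5.png

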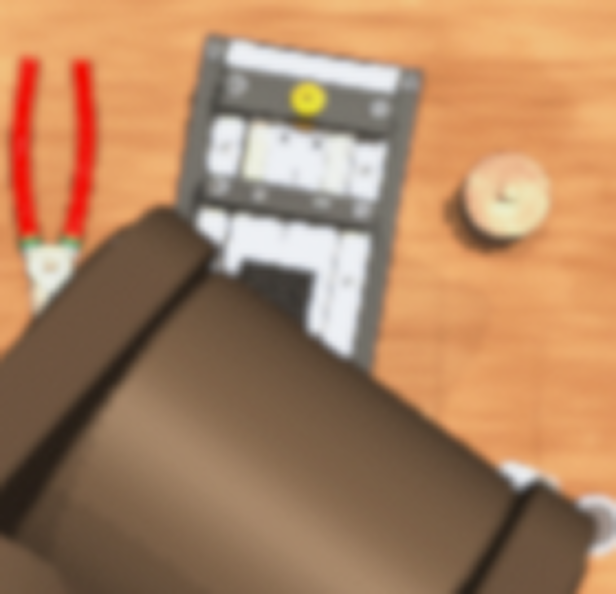

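The scene crop shows the keeper at (295,340), with its whole top clear behind the carrier's tail and its side face showing, so it is up. In the top view the pot (507,197) and pliers are where they started. The tail-to-keeper gap measures about 1.8 mm, against 1.5 mm nominal at home.

```bash
python3 -c "
from cell import bot,job
print(bot.sense()['contact_force']);print(job.sign_off())"
```

```text
[0.21439552 0.68347345 0.14311267]
the job is handed in; nothing more can be done
None
```

The carrier plate is fully home against the end stop, and the job is handed in at about 8 s of the 38 s allowed. I pressed it down on its pad with the shut fingertips. I then slid it about 64 mm under the throat bar and leaf springs while pressing with 20 to 31 N, and lifted straight off.

**Final checks**
- **At the end stop:** the feed force rose from 8 N to 18 N while the arm stopped moving. Throughout the slide, the pad did not slip under the fingers in any picture.
- **Keeper:** it is fully uncovered behind the carrier's tail, with a gap of about 1.8 mm (1.5 mm expected). Its side face shows in the scene picture, so I judged it to be up. The size check from the wrist camera was too coarse to prove the full 4 mm rise.
- **Other items:** the pot is where it started and the pliers look unmoved. The loupe was partly hidden by the arm in the last top view; the wrist camera showed it lying beside the jig, and I never went near it. The arm was touching nothing at hand-in.

**Disagreements**
- **Press force:** it reached 31 N at its highest, above the 15 to 25 N you suggested for carrying the plate.
- **Jig position:** my first estimate, taken from the middle of its outline, was about 9 mm off. I corrected it using the bar and bush positions before moving.

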